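Find the board tester whose lid stays up, and load it

TASK

One of the two blue board testers has a worn hinge, so its lid sinks shut by itself. Lift a lid by its black bar, gently, until you feel its rubber stop, let go and watch whether it stays up; if it sinks, leave it to fall shut and try the other. With the good lid standing fully open on its own and the worn one shut, lay the green board flat down inside the good tester's recess, gently, and let go, without disturbing the other things on the bench.

Things in the scene. Friction and masses are not known exactly. Their poses are not given: they have to be found in the camera images.
- tester_p: Clamshell circuit-board tester fixed to the bench: blue box 200 (its x) x 170 (its y) x 60 mm high, yellow top plate, blue lid with clear window. Origin: centre of its underside, on the bench; x from its front to its hinge side (away from the robot when unturned), z up. The two testers look alike; which one has the worn hinge is not told.
- nest_p (a point): Centre of the floor of the recess in the top of tester_p: 15 mm to the front of the tester's middle, 53 mm above the bench; axes as the tester's. The recess is 93 (x) x 73 (y) mm, 7 mm deep, mouth chamfered 1.5 mm. Its floor is a black bed of contact pins on springs (gives 0.5 mm per newton, 5 mm at most, then rigid). It is under the lid and open to above once the lid is up.
- lid_p_bar (a point): Middle of the black grip bar on tester_p's lid: round bar 12 mm thick, 80 mm long along y, on posts at its ends, its middle line 45 mm off the lid's outer face (39 mm clear between). Lid shut: 160 mm in front of the hinge axis, 53 mm above it. Turns with the lid, so when the lid is up it is behind it. The lid's free edge is 20 mm beyond the bar.
- lid_p_hinge (a point): Middle of the hinge axis (along y) of tester_p's lid: 95 mm behind the tester's middle, 60.5 mm above the bench. The lid, 180 x 170 x 8 mm and 0.4 to 0.6 kg, lies in front of this axis when shut. Sound hinge: holds any angle, 3 to 9 N at the bar swing it. Worn hinge: loose; let go near its stop, the lid sinks shut within about 1 to 2 s.
- lid_p (a joint): Opening angle of tester_p's lid, rad: 0 shut, grows as its front edge swings up and back. A hidden rubber-mounted stop ends it somewhere between 1.2 and 1.5 rad, well apart for the two lids; fully open means against it. Pushed on, the rubber lets the whole lid tilt on by about 0.6 mm per newton at the bar (not seen in this value); over 20 N (12 mm) there harms the hinge.
- tester_q: Clamshell circuit-board tester fixed to the bench: blue box 200 (its x) x 170 (its y) x 60 mm high, yellow top plate, blue lid with clear window. Origin: centre of its underside, on the bench; x from its front to its hinge side (away from the robot when unturned), z up. The two testers look alike; which one has the worn hinge is not told.
- nest_q (a point): Centre of the floor of the recess in the top of tester_q: 15 mm to the front of the tester's middle, 53 mm above the bench; axes as the tester's. The recess is 93 (x) x 73 (y) mm, 7 mm deep, mouth chamfered 1.5 mm. Its floor is a black bed of contact pins on springs (gives 0.5 mm per newton, 5 mm at most, then rigid). It is under the lid and open to above once the lid is up.
- lid_q_bar (a point): Middle of the black grip bar on tester_q's lid: round bar 12 mm thick, 80 mm long along y, on posts at its ends, its middle line 45 mm off the lid's outer face (39 mm clear between). Lid shut: 160 mm in front of the hinge axis, 53 mm above it. Turns with the lid, so when the lid is up it is behind it. The lid's free edge is 20 mm beyond the bar.
- lid_q_hinge (a point): Middle of the hinge axis (along y) of tester_q's lid: 95 mm behind the tester's middle, 60.5 mm above the bench. The lid, 180 x 170 x 8 mm and 0.4 to 0.6 kg, lies in front of this axis when shut. Sound hinge: holds any angle, 3 to 9 N at the bar swing it. Worn hinge: loose; let go near its stop, the lid sinks shut within about 1 to 2 s.
- lid_q (a joint): Opening angle of tester_q's lid, rad: 0 shut, grows as its front edge swings up and back. A hidden rubber-mounted stop ends it somewhere between 1.2 and 1.5 rad, well apart for the two lids; fully open means against it. Pushed on, the rubber lets the whole lid tilt on by about 0.6 mm per newton at the bar (not seen in this value); over 20 N (12 mm) there harms the hinge.
- board: The loose green circuit board, 90 (x) x 70 (y) x 5 mm, 0.10 to 0.16 kg, with a black block in its middle to hold it by: 32 mm long in x, 20 mm wide in y, standing from the board's top face to 40 mm above its underside. Origin: centre of its underside; z up. It fits the recess either way round, its x along the tester's x, with 1.5 mm play each side.
- green_tape: Roll of green tape standing flat, 90 mm across, 48 mm high. Leave it alone.
- black_tape: Roll of black tape, 80 mm across, 35 mm high. Leave it alone.
- steel_cup: Steel cup, 72 mm across, 100 mm high. Leave it alone.
- flux_bottle: Blue bottle with yellow cap, 66 mm across, 160 mm high. Leave it alone.
- screwdriver: Screwdriver with yellow handle lying on the bench. Leave it alone.
- bracket: Steel angle strip 110 x 22 mm lying on the bench. Leave it alone.

How it is judged:
On the way:
1. the sound lid has been opened to its stop, let go, and stays there untouched for half a second, with the board not yet in its recess (value of joint lid_p above 1.39 rad and velocity of joint lid_p between -0.02 and 0.02 rad/s and contact force between each of the arm, the fingers and lid_p below 0.1 N and distance between board and nest_p above 0.06 m), for 0.5 s.
At the end, for the whole second after the job is handed in: Sound lid at its stop (over 1.39 rad), still and untouched; worn lid shut (under 0.03 rad); board right way up on the floor of the sound tester's recess (within 3 mm sideways, 2 mm in height, level and in line within 0.03 and 0.05 rad), at rest and released (value of joint lid_p above 1.39 rad and velocity of joint lid_p between -0.02 and 0.02 rad/s and contact force between each of the arm, the fingers and lid_p below 0.1 N and value of joint lid_q below 0.03 rad and x of board in the frame of nest_p between -0.003 and 0.003 m and y of board in the frame of nest_p between -0.003 and 0.003 m and z of board in the frame of nest_p below 0.002 m and angle between board's own z axis and vertical below 0.03 rad and angle between the x axis of board and the x axis of tester_p, either way round below 0.05 rad and linear speed of board below 0.01 m/s and contact force between the fingers and board below 0.1 N).
It fails at once if the lid of tester_p is forced against its rubber stop with more than about 20 N (0.075 rad past the stop) (angle between lid_p_bar's own z axis and vertical above 1.515 rad).
It fails at once if the board is pressed or dropped onto tester_p with more than 25 N (contact force between board and tester_p above 25 N).
It fails at once if the lid of tester_q is forced against its rubber stop with more than about 20 N (0.075 rad past the stop) (angle between lid_q_bar's own z axis and vertical above 1.315 rad).
It fails at once if the board is pressed or dropped onto tester_q with more than 25 N (contact force between board and tester_q above 25 N).
It fails at once if a bystander (tape rolls, cup, bottle, screwdriver, bracket) is shifted by more than 20 mm (distance of any of green_tape, black_tape, steel_cup, flux_bottle, screwdriver, bracket from where it was at the start of the episode above 0.02 m).
It also fails if it takes over 72 s, if anything falls off the work surface, if the arm or the gripper's body presses on something with over 40 N, if the wrist force passes 120 N, or if a joint passes its speed limit or range.

ROBOT

A 7-joint arm with a two-finger parallel gripper is mounted at the origin on the work surface. World frame = base frame: x ahead of the robot, y to its left, z up, the work surface at z = 0. Lengths are in m, angles in rad, forces in N, time in s.
With the tool pointing down it reaches from about 0.425 to 1.025 m from the base axis. Payload 9.4 kg.
Tool frame: the origin (TCP) lies midway between the tips of the shut fingers; the grasp point (between the pads) lies 19 mm behind it; z points along the fingers, y is the direction in which the jaws open and shut (so a half turn about z gives the same grasp; the last joint's range is limited). The gripper opens to 85 mm and grips with 20 to 120 N. Pads are 22 mm wide; open, the fingers measure 114 mm over their backs; the gripper's body (76 mm by 85 mm) begins 54 mm behind the grasp point. The pads swing forward as they close: fully open they stand 13 mm farther back than shut.
Start: joints at [1.172, 0.599, -0.003, 1.599, 0.002, 0.943, -0.08], TCP at [0.229, -0.688, 0.198] pointing down, gripper open.
Joint ranges: [-2.57, 2.57], [-0.35, 1.97], [-1.29, 1.29], [0.11, 2.56], [-1.05, 4.19], [0.11, 1.86], [-2.63, 2.63]. Speed limits (rad/s): [2.22, 2.22, 3.01, 3.01, 3.14, 3.14, 3.14].

INTERFACE

Orientations are given as [roll, pitch, yaw] about the fixed x, y, z axes, in that order (R = Rz(yaw) Ry(pitch) Rx(roll)).
In Python, from rig import manip gives the robot as it stands. The module is installed in compiled form; this text tells all that it offers.
- The arm moves only by the tool play_rows, never from a script. Its argument "motion" is a list of rows, each a list of 7 numbers: the opening, from -1 (shut) to 1 (fully open), then the shift along the tool's x, y, z in cm, then the turn, a rotation vector about the tool's x, y, z in rad. A call has 1 to 20 rows; each row shifts and turns the commanded pose from where the row before left it, along the tool's axes as they then stand; what a row does not reach is not made up. A row lasts 1/12 s, in which the tool goes at most 41.7 mm and 7.16 degrees, less where a joint would pass 70% of its speed; a pose out of reach is approached as far as the arm can. A call with a gripper value outside its range is refused whole. The fingers move at their own pace and stop on an object; the grip force is fixed at half the most. Time passes only in rows, so rows that do not move let the fingers close. It gives the time, the measured TCP pose, the force and the opening at its end, in the units of the state.
- manip.get_obs(): the state, without advancing time (a new reading comes with each control period).
- manip.camera(name): name is "side" or "top" or "wrist"; returns a dict with "pixels" (384x512x3 uint8, blue, green, red), "K" (3x3 intrinsics, pixels), "xyz" and "attitude" of the camera in the world; the wrist camera has in their place "hand_eye" (4x4, takes a point from camera to tool coordinates, whose origin is the TCP and whose axes are the flange's). Camera axes: x right, y down, z forward; pixel columns grow to the right and rows downward; lengths in m; the calibration is good to about 2 mm. A picture is of the moment at which its call begins: read the wrist's pose just before it. There is no depth.
- manip.job_done(): hands the job in, once; it reports no verdict.
The state is a dict: "time_s": time; "joint_positions": joint angles; "qd": joint speeds; "joint_efforts": joint torques, N m; "ee_pos": TCP position; "eef_rot": TCP orientation; "contact_force": force on the tool from outside, world axes, zero at the start; "ft_torque": the same for the moment, N m; "opening": finger opening in m.
Only numpy, scipy, OpenCV 4.12 (cv2) and the standard library are available. Lean on these libraries where they do the work, as an engineer would, in place of code of your own. Each camera call takes 0.05 s, during which the arm holds its last target. There are 200 camera calls.

## Working session

There is one attempt and no reset: what is moved stays moved. The work goes in short steps, Python scripts to look and compute and a tool call to move; the robot and the scene stay as the last step left them, time stands still between calls to the robot, and variables do not carry over. Pictures are saved under pics/ and viewed, about 8 in all and at most 12, crops included, and the job is handed in when it is done.

Besides the shell and the picture viewer there is one more tool, called after "Call:" by a JSON object that holds its "method" and its "body", one argument or row to a line. play_rows: Moves the arm, as the interface text tells. Its arguments: {"type":"object","properties":{"motion":{"type":"array","items":{"type":"array","items":{"type":"number"}}}},"required":["motion"]}

```bash
mkdir -p pics; ls
python3 - <<'E'
from rig import manip
import cv2,numpy as np
o=manip.get_obs();print(o)
for n in("top","side"):
    c=manip.camera(n);cv2.imwrite(f"pics/{n}1.png",c["pixels"]);print(n,c["K"],c["xyz"],c["attitude"])
c=manip.camera("wrist");print(c["K"],c["hand_eye"])
E
```

```text
pics
{'time_s': 0.0, 'joint_positions': array([ 1.17231324,  0.60014414, -0.00255573,  1.60012966,  0.00179664,
        0.94291646, -0.07976803]), 'qd': array([ 7.40861603e-04, -6.88247504e-04,  4.52358230e-05, -1.36741436e-03,
        6.73812432e-04,  2.47445573e-03, -4.38076589e-04]), 'joint_efforts': array([-8.39914975e-06, -7.76441145e+01,  1.56536747e+00, -2.58015132e+01,
        1.23830640e-02,  8.73702957e-03,  9.71589998e-06]), 'ee_pos': array([ 0.22910717, -0.68728809,  0.19740317]), 'eef_rot': array([-3.14000311e+00,  1.36009862e-04,  3.21882008e-01]), 'contact_force': array([-0.29555063,  0.48274313,  0.94060284]), 'ft_torque': array([-0.01127581, -0.01766346,  0.00780948]), 'opening': 0.08519109306047547}
top [[442.71585381   0.         270.99291224]
 [  0.         442.71585381 194.03864946]
 [  0.           0.           1.        ]] [0.39547885 0.03235659 1.73783133] [-3.01809949 -0.00982073 -1.57872987]
side [[475.41078916   0.         253.71286294]
 [  0.         475.41078916 192.00154772]
 [  0.           0.           1.        ]] [ 0.17745494 -1.29544185  1.07571238] [-2.19432219  0.0037445  -0.30110321]
[[312.27119611   0.         249.15151881]
 [  0.         312.27119611 191.40445021]
 [  0.           0.           1.        ]] [[ 5.65428270e-04 -9.52668374e-01 -3.04010935e-01  7.60940529e-02]
 [ 9.99999828e-01  4.91402592e-04  3.20003176e-04 -7.35108795e-04]
 [-1.55465144e-04 -3.04011064e-01  9.52668488e-01 -1.77176031e-01]
 [ 0.00000000e+00  0.00000000e+00  0.00000000e+00  1.00000000e+00]]
```

Run:
```python
import cv2
a=cv2.imread("pics/top1.png");cv2.imwrite("pics/top1b.png",cv2.resize(a,(800,600),interpolation=cv2.INTER_CUBIC))
```

```text
(no output)
```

View pics/top1b.png

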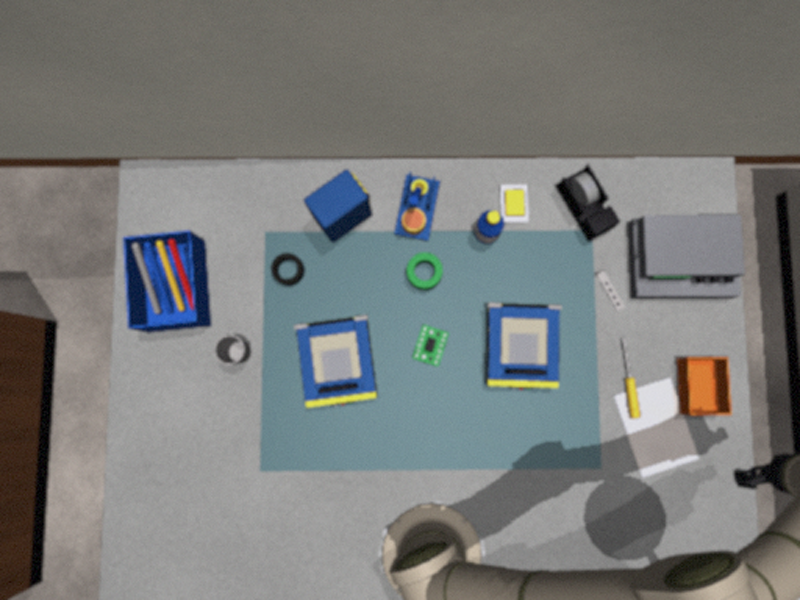

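View pics/side1.png

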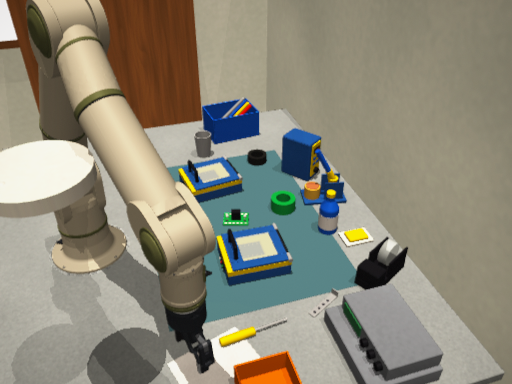

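The top view (800x600) shows one tester at about (337,362), turned slightly, the other at about (524,346), and the board between them at (431,345). The side view agrees. I'll enlarge that area to read pixels.

Run:
```python
import cv2
a=cv2.imread("pics/top1.png");cv2.imwrite("pics/top1c.png",cv2.resize(a[185:265,180:370],None,fx=4.2,fy=4.2,interpolation=cv2.INTER_CUBIC))
```

```text
(no output)
```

View pics/top1c.png

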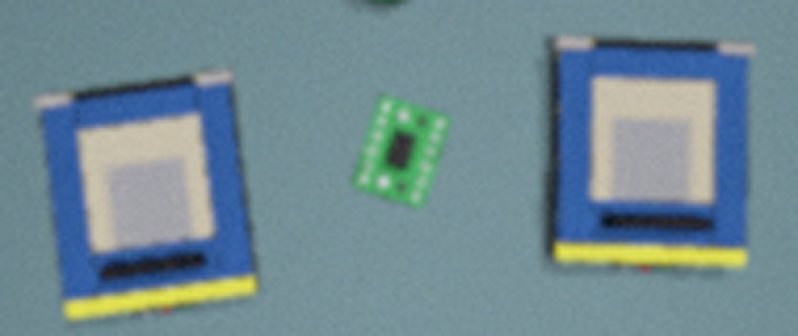

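```bash
cat > h.py <<'E'
import numpy as np
from scipy.spatial.transform import Rotation as R
K=np.array([[442.71585381,0,270.99291224],[0,442.71585381,194.03864946],[0,0,1]])
C=np.array([0.39547885,0.03235659,1.73783133]);A=R.from_euler("xyz",[-3.01809949,-0.00982073,-1.57872987])
def ray(uv,z,K=K,C=C,A=A):
    d=A.apply(np.linalg.solve(K,[*uv,1]));return C+d*(z-C[2])/d[2]
def wrist(cam,o):
    T=np.array(cam["hand_eye"]);Rt=R.from_euler("xyz",o["eef_rot"])
    return Rt.apply(T[:3,3])+o["ee_pos"],Rt*R.from_matrix(T[:3,:3])
E
python3 - <<'E'
from h import *
g=lambda p,z:ray((180+(p[0]+.5)/4.2-.5,185+(p[1]+.5)/4.2-.5),z)
for n,z,ps in [("Lbar",.1165,[(102,271),(205,260)]),("Llidyellow top",.0685,[(63,303),(253,278)]),("Lhinge",.066,[(36,103),(232,77)]),
 ("Rbar",.1165,[(602,221),(714,223)]),("Rlid",.0685,[(555,245),(746,248)]),("Rhinge",.066,[(556,43),(755,49)]),
 ("board",.005,[(381,95),(452,120),(423,207),(354,183)]),("block",.04,[(390,130),(416,136),(410,168),(386,166)]),("screw",0,[(0,0)])]:
    q=np.array([g(p,z) for p in ps]);d=q[1]-q[0] if len(q)>1 else q[0]
    print(n,q.mean(0).round(4),"len",np.hypot(*d[:2]).round(4),"yaw of perp",np.arctan2(d[0],-d[1]).round(4), q[:,:2].round(3).tolist())
E
```

```text
Lbar [0.4011 0.2155 0.1165] len 0.0893 yaw of perp 0.098 [[0.397, 0.26], [0.405, 0.171]]
Llidyellow top [0.3792 0.2167 0.0685] len 0.1698 yaw of perp 0.122 [[0.369, 0.301], [0.39, 0.132]]
Lhinge [0.5586 0.2398 0.066 ] len 0.1777 yaw of perp 0.1259 [[0.547, 0.328], [0.57, 0.152]]
Rbar [ 0.4352 -0.2223  0.1165] len 0.0975 yaw of perp -0.0254 [[0.436, -0.174], [0.434, -0.271]]
Rlid [ 0.4146 -0.2226  0.0685] len 0.1709 yaw of perp -0.0234 [[0.417, -0.137], [0.413, -0.308]]
Rhinge [ 0.5953 -0.2322  0.066 ] len 0.1807 yaw of perp -0.0371 [[0.599, -0.142], [0.592, -0.322]]
board [ 0.5055 -0.003   0.005 ] len 0.0704 yaw of perp -0.3469 [[0.558, 0.017], [0.534, -0.05], [0.453, -0.022], [0.476, 0.042]]
block [ 5.044e-01 -5.000e-04  4.000e-02] len 0.0244 yaw of perp -0.2344 [[0.523, 0.009], [0.517, -0.015], [0.488, -0.009], [0.49, 0.013]]
screw [0.6511 0.375  0.    ] len 0.7513 yaw of perp 2.0933 [[0.651, 0.375]]
```

```bash
cat >> h.py <<'E'
def plan(p0,yaw0,p1,yaw1,n,grip):
    """tool-down rows from pose 0 to pose 1"""
    from json import dumps
    p=np.array(p0,float);yaw=yaw0;rows=[]
    dr=round(-(yaw1-yaw0)/n,3)
    for i in range(n):
        w=np.array(p0)+(np.array(p1)-p0)*(i+1)/n-p
        Rt=R.from_euler("xyz",[np.pi,0,yaw]);s=np.round(Rt.inv().apply(w)*100,2)
        p=p+Rt.apply(s/100);rows.append([grip,*s.tolist(),0,0,dr]);yaw-=dr
    print(dumps(rows));return p,yaw
E
python3 - <<'E'
from h import *
print(plan([.2291,-.6873,.1974],.3219,[.435,-.222,.27],1.535,16,.2))
E
```

```text
[[0.2, 2.14, -2.35, -0.45, 0, 0, -0.076], [0.2, 2.31, -2.18, -0.46, 0, 0, -0.076], [0.2, 2.48, -2.0, -0.45, 0, 0, -0.076], [0.2, 2.61, -1.81, -0.46, 0, 0, -0.076], [0.2, 2.75, -1.6, -0.45, 0, 0, -0.076], [0.2, 2.86, -1.39, -0.45, 0, 0, -0.076], [0.2, 2.96, -1.17, -0.46, 0, 0, -0.076], [0.2, 3.04, -0.94, -0.45, 0, 0, -0.076], [0.2, 3.1, -0.71, -0.45, 0, 0, -0.076], [0.2, 3.14, -0.47, -0.46, 0, 0, -0.076], [0.2, 3.17, -0.23, -0.45, 0, 0, -0.076], [0.2, 3.18, 0.01, -0.46, 0, 0, -0.076], [0.2, 3.17, 0.26, -0.45, 0, 0, -0.076], [0.2, 3.15, 0.49, -0.45, 0, 0, -0.076], [0.2, 3.09, 0.73, -0.46, 0, 0, -0.076], [0.2, 3.03, 0.96, -0.45, 0, 0, -0.076]]
(array([ 0.4349671 , -0.22202256,  0.27      ]), 1.5379000000000003)
```

Call:
{"method": "play_rows", "body": {
  "motion": [
    [0.2,2.14,-2.35,-0.45,0,0,-0.076],
    [0.2,2.31,-2.18,-0.46,0,0,-0.076],
    [0.2,2.48,-2.0,-0.45,0,0,-0.076],
    [0.2,2.61,-1.81,-0.46,0,0,-0.076],
    [0.2,2.75,-1.6,-0.45,0,0,-0.076],
    [0.2,2.86,-1.39,-0.45,0,0,-0.076],
    [0.2,2.96,-1.17,-0.46,0,0,-0.076],
    [0.2,3.04,-0.94,-0.45,0,0,-0.076],
    [0.2,3.1,-0.71,-0.45,0,0,-0.076],
    [0.2,3.14,-0.47,-0.46,0,0,-0.076],
    [0.2,3.17,-0.23,-0.45,0,0,-0.076],
    [0.2,3.18,0.01,-0.46,0,0,-0.076],
    [0.2,3.17,0.26,-0.45,0,0,-0.076],
    [0.2,3.15,0.49,-0.45,0,0,-0.076],
    [0.2,3.09,0.73,-0.46,0,0,-0.076],
    [0.2,3.03,0.96,-0.45,0,0,-0.076],
    [0.2,0,0,0,0,0,0],
    [0.2,0,0,0,0,0,0],
    [0.2,0,0,0,0,0,0]
  ]
}}

```text
time_s: 1.73
ee_pos: [0.4348, -0.223, 0.2707]
eef_rot: [-3.141, 0.0, 1.537]
contact_force: [-0.3, -1.2, 0.4]
opening: 0.0513
```

Run:
```python
from rig import manip
import cv2
o=manip.get_obs();c=manip.camera("wrist");print(o["time_s"],o["ee_pos"],o["eef_rot"],o["opening"],o["joint_positions"],o["contact_force"])
cv2.imwrite("pics/w1.png",cv2.resize(c["pixels"],None,fx=1.5,fy=1.5))
```

```text
1.7333 [ 0.43484683 -0.22296998  0.27070831] [-3.14109111e+00  3.31676334e-04  1.53705500e+00] 0.0513035860449782 [ 0.71007105  0.25474276 -0.43709386  2.01897898  0.13761786  0.89597549
  0.16533066] [-0.29789218 -1.17327925  0.3849727 ]
```

View pics/w1.png

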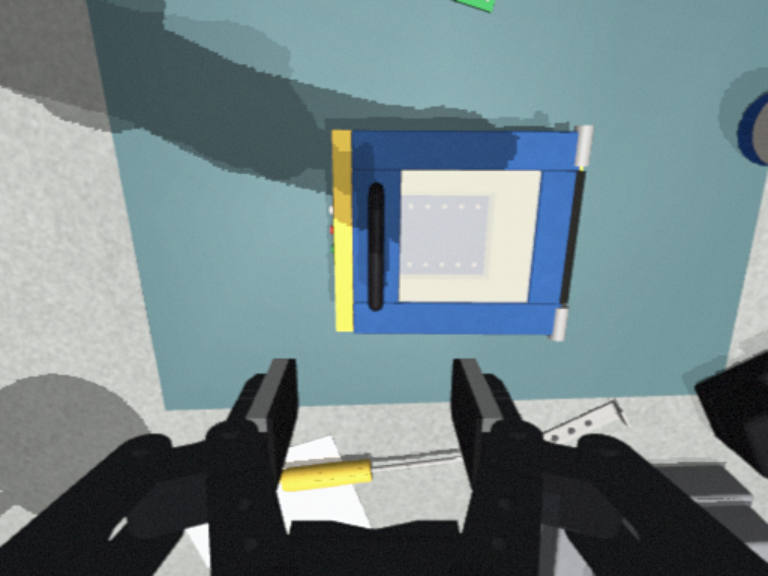

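The wrist view shows the bar running from (376,185) to (375,310), the lid's front strip, and the hinge at the right near (580,150) to (560,320). Next I compute the positions.

Run:
```python
from h import *
o=dict(ee_pos=np.array([0.43484683,-0.22296998,0.27070831]),eef_rot=[-3.14109111,3.3e-4,1.537055])
K2=np.array([[312.27119611,0,249.15151881],[0,312.27119611,191.40445021],[0,0,1]])
he=np.array([[5.65e-4,-.952668374,-.304010935,.0760940529],[1,4.914e-4,3.2e-4,-7.351e-4],[-1.5547e-4,-.304011,.9526685,-.177176],[0,0,0,1]])
C2,A2=wrist({"hand_eye":he},o)
for n,z,p in [("bar",.1135,(376,185)),("bar",.1135,(375,310)),("lid",.0685,(332,130)),("lid",.0685,(336,331)),("hinge",.066,(587,148)),("hinge",.066,(562,323))]:
    print(n,ray(((p[0]+.5)/1.5-.5,(p[1]+.5)/1.5-.5),z,K2,C2,A2).round(4))
```

```text
bar [ 0.437  -0.1784  0.1135]
bar [ 0.4333 -0.2717  0.1135]
lid [ 0.4046 -0.1401  0.0685]
lid [ 0.398  -0.307   0.0685]
hinge [ 0.6028 -0.16    0.066 ]
hinge [ 0.5963 -0.307   0.066 ]
```

Call:
{"method": "play_rows", "body": {
  "motion": [
    [0.2,0,0,3,0,0,0],
    [0.2,0,0,3.5,0,0,0],
    [0.2,0,0,3.5,0,0,0],
    [0.2,0,0,3.5,0,0,0],
    [0.2,0,0,2.5,0,0,0],
    [0.2,0,0,1.5,0,0,0],
    [0.2,0,0,0,0,0,0],
    [-1,0,0,0,0,0,0],
    [-1,0,0,0,0,0,0],
    [-1,0,0,0,0,0,0],
    [-1,0,0,0,0,0,0],
    [-1,0,0,0,0,0,0]
  ]
}}

```text
time_s: 2.78
ee_pos: [0.4356, -0.223, 0.0968]
eef_rot: [3.14, 0.001, 1.537]
contact_force: [0.3, 0.7, 0.7]
opening: 0.0001
```

Run:
```python
from rig import manip
import cv2
o=manip.get_obs();print(o["ee_pos"],o["opening"],o["contact_force"])
a=manip.camera("side")["pixels"][190:310,170:330];b=manip.camera("wrist")["pixels"]
cv2.imwrite("pics/w2.png",cv2.hconcat([cv2.resize(a,(400,300),interpolation=cv2.INTER_CUBIC),cv2.resize(b,(400,300))]))
```

```text
[ 0.43557942 -0.22296983  0.09681622] 0.00014176426136040324 [0.32931605 0.66732563 0.68499804]
```

View pics/w2.png

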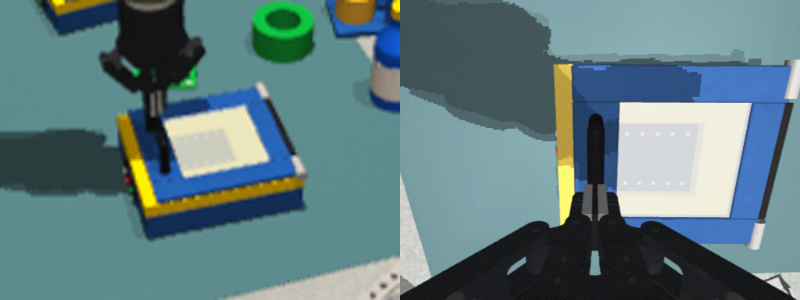

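The side crop (left) and wrist view (right) show the fingers on the bar line, yet the opening reads 0. A small lift will show whether the bar is held.

Call:
{"method": "play_rows", "body": {
  "motion": [
    [-1,0,0,-0.5,0,0,0],
    [-1,0,0,-0.5,0,0,0],
    [-1,0,0,0,0,0,0]
  ]
}}

```text
time_s: 3.13
ee_pos: [0.4357, -0.2227, 0.107]
eef_rot: [3.14, 0.001, 1.538]
contact_force: [0.6, -0.2, 0.1]
opening: -0.0001
```

Run:
```python
from rig import manip
import cv2
o=manip.get_obs();print(o["ee_pos"],o["opening"],o["contact_force"])
a=manip.camera("side")["pixels"][195:285,205:295]
cv2.imwrite("pics/s3.png",cv2.resize(a,(600,600),interpolation=cv2.INTER_CUBIC))
```

```text
[ 0.43570231 -0.22268731  0.10695972] -0.00010203392293206963 [ 0.5892794  -0.18486109  0.13500549]
```

View pics/s3.png

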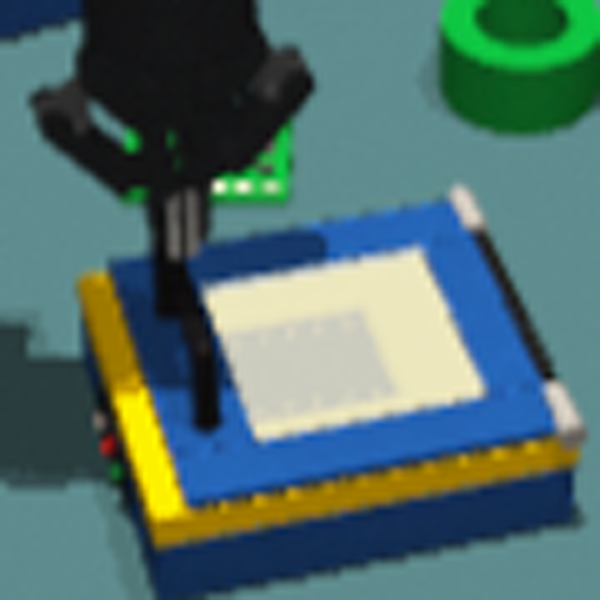

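Run:
```python
from h import *
Ks=np.array([[475.41078916,0,253.71286294],[0,475.41078916,192.00154772],[0,0,1]])
Cs=np.array([0.17745494,-1.29544185,1.07571238]);As=R.from_euler("xyz",[-2.19432219,0.0037445,-0.30110321])
def pj(p):
    q=Ks@As.inv().apply(np.array(p)-Cs);q=q[:2]/q[2];return ((q-[205,195]+.5)*600/90-.5).round()
for n,p in dict(tip=[.4357,-.2227,.107],grasp=[.4357,-.2227,.126],barfar=[.4365,-.185,.1135],barmid=[.435,-.225,.1135],barnear=[.4335,-.265,.1135],lidnear=[.409,-.309,.0685],lidfar=[.416,-.137,.0685],baseNear=[.409,-.309,.0]).items():print(n,pj(p))
```

```text
tip [180. 295.]
grasp [179. 264.]
barfar [160. 233.]
barmid [180. 288.]
barnear [200. 345.]
lidnear [175. 495.]
lidfar [ 98. 251.]
baseNear [180. 603.]
```

Run:
```python
from rig import manip
import cv2
o=manip.get_obs();print(o["ee_pos"],o["opening"],o["time_s"],o["joint_positions"])
a=manip.camera("wrist")["pixels"][130:330,150:350]
cv2.imwrite("pics/w4.png",cv2.resize(a,(600,600),interpolation=cv2.INTER_CUBIC))
```

```text
[ 0.43560572 -0.22269622  0.10658754] 1.1384889461743955e-05 3.1833 [ 0.60286008  0.47994267 -0.33867781  2.20269922  0.32395181  0.50344557
 -0.01894501]
```

View pics/w4.png

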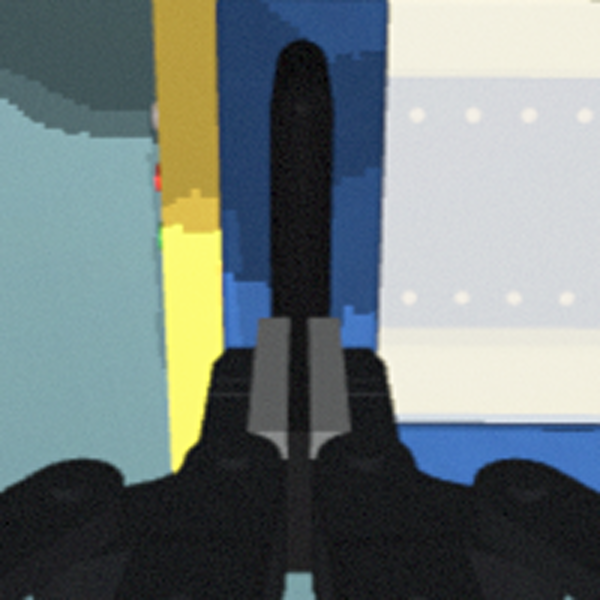

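The fingers sit about 34 mm higher than the reported TCP implies. In the wrist crop their ends are at row 318, where row 225–275 was expected, and the side crop agrees. So they closed above the bar. I'll open, go lower in a way that's safe whichever reading is right, and close again.

Call:
{"method": "play_rows", "body": {
  "motion": [
    [0.2,0,0,0,0,0,0],
    [0.2,0,0,0,0,0,0],
    [0.2,0,0,0,0,0,0],
    [0.2,0,0,0,0,0,0],
    [0.2,0,0,1,0,0,0],
    [0.2,0,0,1,0,0,0],
    [0.2,0,0,0.9,0,0,0],
    [0.2,0,0,0.7,0,0,0],
    [0.2,0,0,0,0,0,0],
    [-1,0,0,0,0,0,0],
    [-1,0,0,0,0,0,0],
    [-1,0,0,0,0,0,0],
    [-1,0,0,0,0,0,0],
    [-1,0,0,0,0,0,0]
  ]
}}

```text
time_s: 4.4
ee_pos: [0.436, -0.2227, 0.0703]
eef_rot: [3.14, 0.0, 1.538]
contact_force: [2.0, -0.4, -0.7]
opening: 0.0092
```

Call:
{"method": "play_rows", "body": {
  "motion": [
    [0.2,0,0,0,0,0,0],
    [0.2,0,0,0,0,0,0],
    [0.2,0,0,0,0,0,0],
    [0.2,0,0,0,0,0,0],
    [0.2,0,0,0.6,0,0,0],
    [0.2,0,0,0.6,0,0,0],
    [0.2,0,0,0.6,0,0,0],
    [0.2,0,0,0,0,0,0],
    [-1,0,0,0,0,0,0],
    [-1,0,0,0,0,0,0],
    [-1,0,0,0,0,0,0],
    [-1,0,0,0,0,0,0],
    [-1,0,0,0,0,0,0]
  ]
}}

```text
time_s: 5.48
ee_pos: [0.436, -0.2226, 0.0521]
eef_rot: [3.14, 0.0, 1.538]
contact_force: [2.4, -0.3, -2.0]
opening: 0.0104
```

```bash
cat > arc.py <<'E'
import numpy as np,sys,json
def arc(a,b,n,g=-1):
    t=np.linspace(a,b,n+1);p=2.8217-t;r=16.855
    y=np.diff(r*np.cos(p));z=-np.diff(r*np.sin(p))
    return json.dumps([[g,0,round(u,2),round(w,2),0,0,0] for u,w in zip(y,z)])
a=list(map(float,sys.argv[1:]))
for i in range(0,len(a),3):print(arc(a[i],a[i+1],int(a[i+2])))
E
python3 arc.py 0 .15 5  .15 .6 10  .6 1.1 10 1.1 1.46 18
```

```text
[[-1, 0, 0.17, -0.48, 0, 0, 0], [-1, 0, 0.18, -0.47, 0, 0, 0], [-1, 0, 0.19, -0.47, 0, 0, 0], [-1, 0, 0.21, -0.46, 0, 0, 0], [-1, 0, 0.22, -0.45, 0, 0, 0]]
[[-1, 0, 0.36, -0.67, 0, 0, 0], [-1, 0, 0.39, -0.65, 0, 0, 0], [-1, 0, 0.42, -0.63, 0, 0, 0], [-1, 0, 0.45, -0.61, 0, 0, 0], [-1, 0, 0.47, -0.59, 0, 0, 0], [-1, 0, 0.5, -0.57, 0, 0, 0], [-1, 0, 0.52, -0.55, 0, 0, 0], [-1, 0, 0.55, -0.52, 0, 0, 0], [-1, 0, 0.57, -0.5, 0, 0, 0], [-1, 0, 0.59, -0.47, 0, 0, 0]]
[[-1, 0, 0.68, -0.49, 0, 0, 0], [-1, 0, 0.71, -0.46, 0, 0, 0], [-1, 0, 0.73, -0.42, 0, 0, 0], [-1, 0, 0.75, -0.39, 0, 0, 0], [-1, 0, 0.77, -0.35, 0, 0, 0], [-1, 0, 0.78, -0.31, 0, 0, 0], [-1, 0, 0.8, -0.27, 0, 0, 0], [-1, 0, 0.81, -0.23, 0, 0, 0], [-1, 0, 0.82, -0.19, 0, 0, 0], [-1, 0, 0.83, -0.15, 0, 0, 0]]
[[-1, 0, 0.33, -0.05, 0, 0, 0], [-1, 0, 0.33, -0.04, 0, 0, 0], [-1, 0, 0.34, -0.03, 0, 0, 0], [-1, 0, 0.34, -0.03, 0, 0, 0], [-1, 0, 0.34, -0.02, 0, 0, 0], [-1, 0, 0.34, -0.01, 0, 0, 0], [-1, 0, 0.34, -0.01, 0, 0, 0], [-1, 0, 0.34, -0.0, 0, 0, 0], [-1, 0, 0.34, 0.01, 0, 0, 0], [-1, 0, 0.34, 0.01, 0, 0, 0], [-1, 0, 0.34, 0.02, 0, 0, 0], [-1, 0, 0.34, 0.03, 0, 0, 0], [-1, 0, 0.34, 0.03, 0, 0, 0], [-1, 0, 0.33, 0.04, 0, 0, 0], [-1, 0, 0.33, 0.05, 0, 0, 0], [-1, 0, 0.33, 0.05, 0, 0, 0], [-1, 0, 0.33, 0.06, 0, 0, 0], [-1, 0, 0.33, 0.07, 0, 0, 0]]
```

Call:
{"method": "play_rows", "body": {
  "motion": [
    [-1,0,0.17,-0.48,0,0,0],
    [-1,0,0.18,-0.47,0,0,0],
    [-1,0,0.19,-0.47,0,0,0],
    [-1,0,0.21,-0.46,0,0,0],
    [-1,0,0.22,-0.45,0,0,0]
  ]
}}

```text
time_s: 5.9
ee_pos: [0.4451, -0.2228, 0.0755]
eef_rot: [-3.141, -0.0, 1.538]
contact_force: [4.6, -1.1, -13.3]
opening: 0.0103
```

Call:
{"method": "play_rows", "body": {
  "motion": [
    [-1,0,0.36,-0.67,0,0,0],
    [-1,0,0.39,-0.65,0,0,0],
    [-1,0,0.42,-0.63,0,0,0],
    [-1,0,0.45,-0.61,0,0,0],
    [-1,0,0.47,-0.59,0,0,0],
    [-1,0,0.5,-0.57,0,0,0],
    [-1,0,0.52,-0.55,0,0,0],
    [-1,0,0.55,-0.52,0,0,0],
    [-1,0,0.57,-0.5,0,0,0],
    [-1,0,0.59,-0.47,0,0,0]
  ]
}}

```text
time_s: 6.73
ee_pos: [0.4887, -0.2245, 0.1329]
eef_rot: [-3.133, 0.0, 1.537]
contact_force: [-13.5, 0.3, 1.9]
opening: 0.0102
```

Call:
{"method": "play_rows", "body": {
  "motion": [
    [-1,0,0.68,-0.49,0,0,0],
    [-1,0,0.71,-0.46,0,0,0],
    [-1,0,0.73,-0.42,0,0,0],
    [-1,0,0.75,-0.39,0,0,0],
    [-1,0,0.77,-0.35,0,0,0],
    [-1,0,0,0,0,0,0]
  ]
}}

```text
time_s: 7.23
ee_pos: [0.5274, -0.2261, 0.1567]
eef_rot: [-3.137, 0.002, 1.537]
contact_force: [-17.7, 0.5, 26.1]
opening: 0.0106
```

Call:
{"method": "play_rows", "body": {
  "motion": [
    [-1,0,-0.1,-0.3,0,0,0],
    [-1,0,0,0,0,0,0]
  ]
}}

```text
time_s: 7.4
ee_pos: [0.5276, -0.2257, 0.1573]
eef_rot: [-3.14, 0.0, 1.538]
contact_force: [-4.9, -0.1, -3.2]
opening: 0.0102
```

Call:
{"method": "play_rows", "body": {
  "motion": [
    [-1,0,0.78,-0.31,0,0,0],
    [-1,0,0.8,-0.27,0,0,0],
    [-1,0,0.81,-0.24,0,0,0],
    [-1,0,0.82,-0.2,0,0,0],
    [-1,0,0.83,-0.16,0,0,0],
    [-1,0,0,0,0,0,0]
  ]
}}

```text
time_s: 7.9
ee_pos: [0.5699, -0.2272, 0.1709]
eef_rot: [3.141, 0.001, 1.538]
contact_force: [-7.9, -0.5, 13.6]
opening: 0.0105
```

Call:
{"method": "play_rows", "body": {
  "motion": [
    [-1,0,0.33,-0.15,0,0,0],
    [-1,0,0.33,-0.06,0,0,0],
    [-1,0,0.34,-0.04,0,0,0],
    [-1,0,0.34,-0.03,0,0,0],
    [-1,0,0,0,0,0,0],
    [-1,0,0,0,0,0,0]
  ]
}}

```text
time_s: 8.4
ee_pos: [0.5821, -0.2277, 0.173]
eef_rot: [-3.141, 0.001, 1.538]
contact_force: [-7.1, -0.4, 6.5]
opening: 0.0104
```

Call:
{"method": "play_rows", "body": {
  "motion": [
    [-1,0,0.34,-0.05,0,0,0],
    [-1,0,0.34,-0.03,0,0,0],
    [-1,0,0,0,0,0,0]
  ]
}}

```text
time_s: 8.65
ee_pos: [0.5885, -0.2279, 0.1734]
eef_rot: [-3.14, 0.001, 1.538]
contact_force: [-6.9, 0.1, 6.8]
opening: 0.0102
```

Call:
{"method": "play_rows", "body": {
  "motion": [
    [-1,0,0.34,-0.02,0,0,0],
    [-1,0,0.34,-0.02,0,0,0],
    [-1,0,0,0,0,0,0]
  ]
}}

```text
time_s: 8.9
ee_pos: [0.5959, -0.2281, 0.174]
eef_rot: [-3.141, 0.001, 1.538]
contact_force: [-5.4, -0.7, 5.2]
opening: 0.0096
```

Call:
{"method": "play_rows", "body": {
  "motion": [
    [-1,0,0.34,0,0,0,0],
    [-1,0,0,0,0,0,0],
    [-1,0,0,0,0,0,0]
  ]
}}

```text
time_s: 9.15
ee_pos: [0.599, -0.2283, 0.174]
eef_rot: [-3.141, 0.001, 1.538]
contact_force: [-6.1, -0.4, 5.0]
opening: 0.0101
```

Call:
{"method": "play_rows", "body": {
  "motion": [
    [-1,0,0.3,0,0,0,0],
    [-1,0,0,0,0,0,0],
    [-1,0,0,0,0,0,0]
  ]
}}

```text
time_s: 9.4
ee_pos: [0.6017, -0.2284, 0.1739]
eef_rot: [-3.14, 0.001, 1.537]
contact_force: [-6.3, -0.1, 5.1]
opening: 0.0106
```

No stop at 1.24 rad. Drag is steady at about 6 N, which fits a sound hinge, so I continue gently.

Call:
{"method": "play_rows", "body": {
  "motion": [
    [-1,0,0.34,0.02,0,0,0],
    [-1,0,0.34,0.03,0,0,0],
    [-1,0,0.34,0.03,0,0,0],
    [-1,0,0,0,0,0,0]
  ]
}}

```text
time_s: 9.73
ee_pos: [0.613, -0.2287, 0.1736]
eef_rot: [3.141, 0.001, 1.538]
contact_force: [-5.3, -1.1, 7.8]
opening: 0.0097
```

Call:
{"method": "play_rows", "body": {
  "motion": [
    [-1,0,0.34,0.04,0,0,0],
    [-1,0,0.34,0.04,0,0,0],
    [-1,0,0,0,0,0,0]
  ]
}}

```text
time_s: 9.98
ee_pos: [0.6196, -0.2289, 0.1723]
eef_rot: [3.141, 0.001, 1.538]
contact_force: [-4.8, -1.1, 4.8]
opening: 0.0101
```

Call:
{"method": "play_rows", "body": {
  "motion": [
    [-1,0,0.34,0.05,0,0,0],
    [-1,0,0.3,0.05,0,0,0],
    [-1,0,0,0,0,0,0]
  ]
}}

```text
time_s: 10.23
ee_pos: [0.6262, -0.2291, 0.1712]
eef_rot: [3.141, 0.001, 1.538]
contact_force: [-3.8, -0.6, 5.8]
opening: 0.01
```

Call:
{"method": "play_rows", "body": {
  "motion": [
    [-1,0,0.25,0.05,0,0,0],
    [-1,0,0,0,0,0,0],
    [-1,0,0,0,0,0,0]
  ]
}}

```text
time_s: 10.48
ee_pos: [0.6284, -0.2292, 0.1708]
eef_rot: [3.141, 0.001, 1.538]
contact_force: [-4.1, -0.5, 5.9]
opening: 0.0103
```

Call:
{"method": "play_rows", "body": {
  "motion": [
    [-1,0,0.25,0.05,0,0,0],
    [-1,0,0,0,0,0,0],
    [-1,0,0,0,0,0,0]
  ]
}}

```text
time_s: 10.73
ee_pos: [0.6306, -0.2293, 0.1703]
eef_rot: [3.141, 0.001, 1.538]
contact_force: [-4.8, 0.7, 7.4]
opening: 0.0101
```

Call:
{"method": "play_rows", "body": {
  "motion": [
    [-1,0,0.25,0.05,0,0,0],
    [-1,0,0,0,0,0,0],
    [-1,0,0,0,0,0,0]
  ]
}}

```text
time_s: 10.98
ee_pos: [0.6325, -0.2294, 0.1699]
eef_rot: [-3.141, 0.001, 1.537]
contact_force: [-7.5, -1.9, 8.7]
opening: 0.0102
```

Call:
{"method": "play_rows", "body": {
  "motion": [
    [-1,0,0.2,0.04,0,0,0],
    [-1,0,0,0,0,0,0],
    [-1,0,0,0,0,0,0]
  ]
}}

```text
time_s: 11.23
ee_pos: [0.6341, -0.2295, 0.1695]
eef_rot: [-3.14, 0.001, 1.537]
contact_force: [-9.0, -0.2, 10.3]
opening: 0.0099
```

The rubber stop is felt: resistance climbs from 5 to 11 N over the last steps. I'll let go and rise clear.

Call:
{"method": "play_rows", "body": {
  "motion": [
    [-0.3,0,0,0,0,0,0],
    [-0.3,0,0,0,0,0,0],
    [-0.3,0,0,0,0,0,0],
    [-0.3,0,0,0,0,0,0],
    [-0.3,0,0,-2,0,0,0],
    [-0.3,0,0,-3.5,0,0,0],
    [-0.3,0,0,-3.5,0,0,0],
    [-0.3,0,0,-3.5,0,0,0],
    [-0.3,0,0,-2,0,0,0],
    [-0.3,0,0,0,0,0,0],
    [-0.3,0,0,0,0,0,0],
    [-0.3,0,0,0,0,0,0],
    [-0.3,0,0,0,0,0,0],
    [-0.3,0,0,0,0,0,0],
    [-0.3,0,0,0,0,0,0],
    [-0.3,0,0,0,0,0,0],
    [-0.3,0,0,0,0,0,0]
  ]
}}

```text
time_s: 12.65
ee_pos: [0.635, -0.2291, 0.3127]
eef_rot: [-3.141, -0.0, 1.538]
contact_force: [-0.3, 0.8, -0.5]
opening: 0.0302
```

Run:
```python
from rig import manip
import cv2
o=manip.get_obs();print(o["time_s"],o["ee_pos"],o["eef_rot"],o["contact_force"])
a=manip.camera("side")["pixels"][150:300,150:350];b=manip.camera("wrist");cv2.imwrite("pics/wraw5.png",b["pixels"])
a=cv2.resize(a,(800,600),interpolation=cv2.INTER_CUBIC)
cv2.imwrite("pics/s5.png",a)
```

```text
12.65 [ 0.63503722 -0.22905801  0.31266781] [-3.14093107e+00 -2.76771584e-04  1.53788922e+00] [-0.29839051  0.81833886 -0.5242869 ]
```

View pics/s5.png

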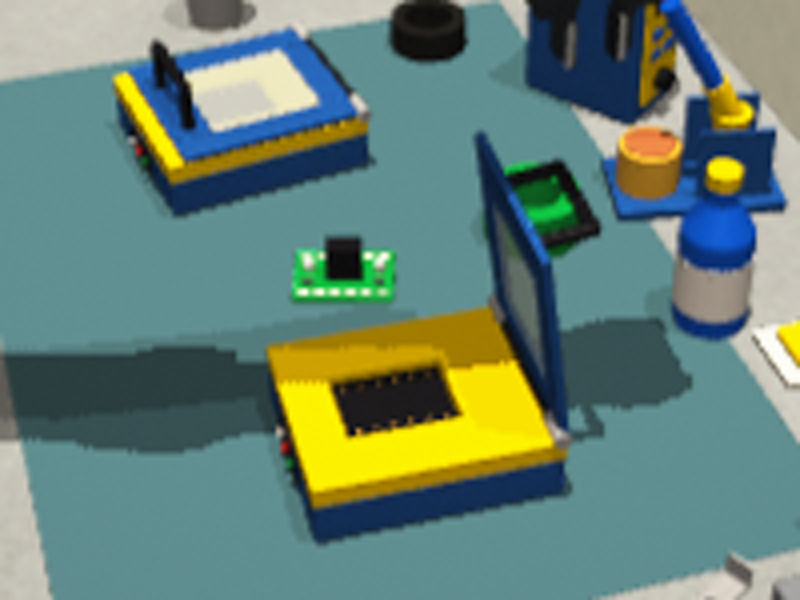

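The side view shows the right-hand tester's lid standing open about 1 s after release, with the recess at (395,400) clear, the board at (343,270), and the left lid shut. Next I'll hover over the board.

Run:
```python
from h import *
p,y=plan([.635,-.2291,.3127],1.538,[.505,-.001,.3127],1.23,9,.3)
print(plan(p,y,[.505,-.001,.20],1.23,4,.3))
```

```text
[[0.3, 2.49, -1.53, -0.0, 0, 0, 0.034], [0.3, 2.43, -1.61, -0.0, 0, 0, 0.034], [0.3, 2.37, -1.69, -0.0, 0, 0, 0.034], [0.3, 2.32, -1.77, -0.0, 0, 0, 0.034], [0.3, 2.26, -1.85, -0.0, 0, 0, 0.034], [0.3, 2.19, -1.93, -0.0, 0, 0, 0.034], [0.3, 2.12, -1.99, -0.0, 0, 0, 0.034], [0.3, 2.06, -2.07, -0.0, 0, 0, 0.034], [0.3, 1.98, -2.14, -0.0, 0, 0, 0.034]]
[[0.3, 0.0, -0.0, 2.82, 0, 0, 0.0], [0.3, 0.0, -0.0, 2.82, 0, 0, 0.0], [0.3, 0.0, -0.0, 2.81, 0, 0, 0.0], [0.3, 0.0, -0.0, 2.82, 0, 0, 0.0]]
(array([ 0.50501931, -0.00104487,  0.2       ]), 1.2319999999999998)
```

Call:
{"method": "play_rows", "body": {
  "motion": [
    [0.3,2.49,-1.53,0,0,0,0.034],
    [0.3,2.43,-1.61,0,0,0,0.034],
    [0.3,2.37,-1.69,0,0,0,0.034],
    [0.3,2.32,-1.77,0,0,0,0.034],
    [0.3,2.26,-1.85,0,0,0,0.034],
    [0.3,2.19,-1.93,0,0,0,0.034],
    [0.3,2.12,-1.99,0,0,0,0.034],
    [0.3,2.06,-2.07,0,0,0,0.034],
    [0.3,1.98,-2.14,0,0,0,0.034],
    [0.3,0,0,2.82,0,0,0],
    [0.3,0,0,2.82,0,0,0],
    [0.3,0,0,2.81,0,0,0],
    [0.3,0,0,2.82,0,0,0],
    [0.3,0,0,0,0,0,0],
    [0.3,0,0,0,0,0,0],
    [0.3,0,0,0,0,0,0]
  ]
}}

```text
time_s: 14.08
ee_pos: [0.5059, -0.0008, 0.2017]
eef_rot: [3.141, -0.001, 1.232]
contact_force: [0.1, 1.1, -0.5]
opening: 0.0557
```

Run:
```python
from rig import manip
import cv2
o=manip.get_obs();print(o["time_s"],o["ee_pos"],o["eef_rot"],o["contact_force"],o["opening"])
b=manip.camera("wrist");cv2.imwrite("pics/wraw6.png",b["pixels"])
cv2.imwrite("pics/w6.png",cv2.resize(b["pixels"],(768,576)))
```

```text
14.0833 [ 0.50593776 -0.00082076  0.20172109] [ 3.14056015e+00 -5.80589974e-04  1.23188642e+00] [ 0.0972869   1.05670281 -0.52098722] 0.05569562000269877
```

View pics/w6.png

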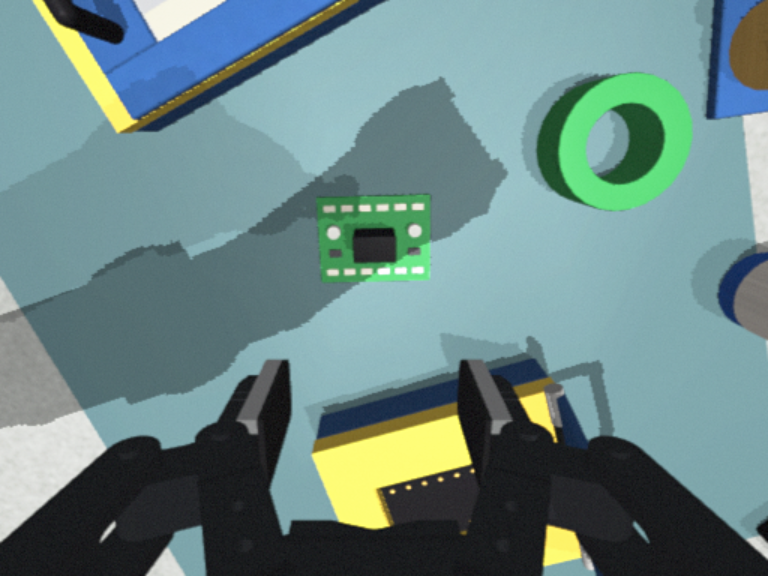

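```bash
cat >> h.py <<'E'
K2=np.array([[312.27119611,0,249.15151881],[0,312.27119611,191.40445021],[0,0,1]])
he=np.array([[5.65428e-4,-.952668374,-.304010935,.0760940529],[1,4.914e-4,3.2e-4,-7.351e-4],[-1.5547e-4,-.304011,.9526685,-.177176],[0,0,0,1]])
def wr(p,z,pos,rot,s=1.5):
    C2,A2=wrist({"hand_eye":he},dict(ee_pos=np.array(pos),eef_rot=rot))
    return ray(((p[0]+.5)/s-.5,(p[1]+.5)/s-.5),z,K2,C2,A2)
E
python3 - <<'E'
from h import *
P=([.50594,-.00082,.20172],[3.14056,-.00058,1.23189])
q=np.array([wr(p,.005,*P) for p in [(317,196),(431,194),(430,279),(321,281)]])[:,:2]
print(q.round(4),q.mean(0))
for i in range(4):
    d=q[(i+1)%4]-q[i];print(np.hypot(*d).round(4),np.arctan2(d[1],d[0]).round(3))
b=np.array([wr(p,.04,*P) for p in [(353,231),(397,230),(397,262),(354,263)]])[:,:2];print("block",b.round(4),b.mean(0))
# recess corner check (top plate z=.06): top-left (378,489)
print(wr((378,489),.06,*P))
E
```

```text
[[ 0.4739  0.0449]
 [ 0.5592  0.0166]
 [ 0.5377 -0.05  ]
 [ 0.4514 -0.0214]] [ 0.50556247 -0.0024644 ]
0.0899 -0.321
0.0699 -1.884
0.0909 2.822
0.0701 1.243
block [[ 0.4948  0.0151]
 [ 0.5254  0.0051]
 [ 0.5177 -0.0178]
 [ 0.4872 -0.0078]] [ 0.50624708 -0.00135037]
[ 0.44195139 -0.19121399  0.06      ]
```

The board's corners give (0.5057,-0.0022), yaw -0.32, with the sizes matching at 90x70. I'll descend and check the force before closing.

Call:
{"method": "play_rows", "body": {
  "motion": [
    [0.3,-0.13,0.03,3,0,0,-0.019],
    [0.3,0,0,3.5,0,0,0],
    [0.3,0,0,3.5,0,0,0],
    [0.3,0,0,3.5,0,0,0],
    [0.3,0,0,3.5,0,0,0],
    [0.3,0,0,2,0,0,0],
    [0.3,0,0,1,0,0,0],
    [0.3,0,0,0.5,0,0,0],
    [0.3,0,0,0.5,0,0,0],
    [0.3,0,0,0.5,0,0,0],
    [0.3,0,0,0.3,0,0,0],
    [0.3,0,0,0,0,0,0]
  ]
}}

```text
time_s: 15.13
ee_pos: [0.5055, -0.0024, -0.0171]
eef_rot: [3.141, -0.0, 1.251]
contact_force: [-0.3, 0.9, -0.2]
opening: 0.0552
```

Call:
{"method": "play_rows", "body": {
  "motion": [
    [-1,0,0,0,0,0,0],
    [-1,0,0,0,0,0,0],
    [-1,0,0,0,0,0,0],
    [-1,0,0,0,0,0,0],
    [-1,0,0,0,0,0,0],
    [-1,0,0,-1,0,0,0],
    [-1,0,0,-3,0,0,0],
    [-1,0,0,-3,0,0,0],
    [-1,0,0,-3.5,0,0,0],
    [-1,0,0,-3.5,0,0,0],
    [-1,0,0,-3,0,0,0],
    [-1,0,0,-1,0,0,0],
    [-1,0,0,0,0,0,0],
    [-1,0,0,0,0,0,0]
  ]
}}

```text
time_s: 16.3
ee_pos: [0.5048, -0.0028, 0.1624]
eef_rot: [3.141, 0.0, 1.25]
contact_force: [-0.1, -0.5, -1.8]
opening: 0.0309
```

Board held: opening 30.9 mm, load about 1.8 N. An earlier saved wrist picture should show the open recess, so I'll enlarge it.

Run:
```python
import cv2
a=cv2.imread("pics/wraw5.png");cv2.imwrite("pics/w5c.png",cv2.resize(a[80:230,60:260],(800,600),interpolation=cv2.INTER_CUBIC))
```

```text
(no output)
```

View pics/w5c.png

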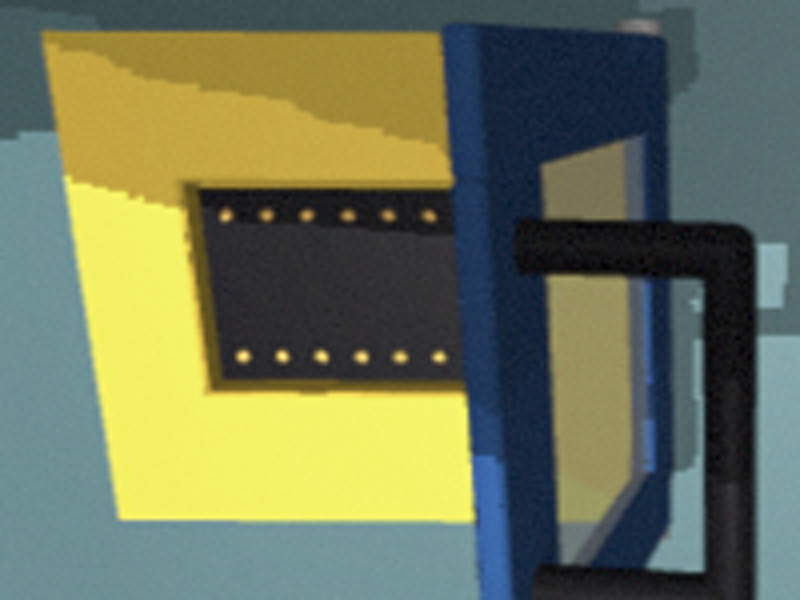

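Run:
```python
from h import *
P=([.63504,-.22906,.31267],[-3.14093,-.00028,1.53789])
f=lambda p,z:wr(((p[0]+.5)/4-.5+60,(p[1]+.5)/4-.5+80),z,*P,s=1)[:2]
def rep(n,A,B,off,z):
    a,b=f(A,z),f(B,z);d=a-b;yaw=np.arctan2(-d[0],d[1]);m=(a+b)/2
    print(n,a.round(4),b.round(4),"len",np.hypot(*d).round(4),"yaw",yaw.round(4),"nest centre (yaw -.038)",(m+off*np.array([np.cos(-.038),np.sin(-.038)])).round(4))
rep("plate front",(42,32),(118,520),.085,.06)
rep("mouth front",(184,182),(209,392),.048,.06)
rep("floor front",(201,190),(220,381),.0465,.053)
a,b=f((42,32),.06),f((440,32),.06);d=b-a;print("far edge yaw",np.arctan2(d[1],d[0]))
a,b=f((118,520),.06),f((470,522),.06);d=b-a;print("near edge yaw",np.arctan2(d[1],d[0]))
```

```text
plate front [ 0.403  -0.1402] [ 0.3958 -0.3106] len 0.1705 yaw -0.0424 nest centre (yaw -.038) [ 0.4844 -0.2286]
mouth front [ 0.4411 -0.1896] [ 0.4374 -0.2631] len 0.0736 yaw -0.0509 nest centre (yaw -.038) [ 0.4872 -0.2282]
floor front [ 0.4433 -0.1931] [ 0.4388 -0.2609] len 0.068 yaw -0.0668 nest centre (yaw -.038) [ 0.4875 -0.2288]
far edge yaw -0.032346961795355664
near edge yaw -0.038226510825945206
```

Run:
```python
from h import *
p,y=plan([.5048,-.0028,.1624],1.25,[.486,-.228,.1624],1.531,11,-1)
print(p,y)
```

```text
[[-1, -2.0, 0.48, 0.0, 0, 0, -0.026], [-1, -2.01, 0.43, 0.0, 0, 0, -0.026], [-1, -2.01, 0.38, 0.0, 0, 0, -0.026], [-1, -2.03, 0.33, 0.0, 0, 0, -0.026], [-1, -2.04, 0.27, 0.0, 0, 0, -0.026], [-1, -2.04, 0.22, 0.0, 0, 0, -0.026], [-1, -2.05, 0.17, 0.0, 0, 0, -0.026], [-1, -2.05, 0.12, 0.0, 0, 0, -0.026], [-1, -2.05, 0.06, 0.0, 0, 0, -0.026], [-1, -2.06, 0.0, 0.0, 0, 0, -0.026], [-1, -2.05, -0.04, -0.0, 0, 0, -0.026]]
[ 0.486036  -0.2279787  0.1624   ] 1.5360000000000003
```

Call:
{"method": "play_rows", "body": {
  "motion": [
    [-1,-2.0,0.48,0,0,0,-0.026],
    [-1,-2.01,0.43,0,0,0,-0.026],
    [-1,-2.01,0.38,0,0,0,-0.026],
    [-1,-2.03,0.33,0,0,0,-0.026],
    [-1,-2.04,0.27,0,0,0,-0.026],
    [-1,-2.04,0.22,0,0,0,-0.026],
    [-1,-2.05,0.17,0,0,0,-0.026],
    [-1,-2.05,0.12,0,0,0,-0.026],
    [-1,-2.05,0.06,0,0,0,-0.026],
    [-1,-2.06,0,0,0,0,-0.026],
    [-1,-2.05,-0.04,0,0,0,-0.021],
    [-1,0,0,2,0,0,0],
    [-1,0,0,3,0,0,0],
    [-1,0,0,3,0,0,0],
    [-1,0,0,1,0,0,0],
    [-1,0,0,0,0,0,0],
    [-1,0,0,0,0,0,0]
  ]
}}

```text
time_s: 17.72
ee_pos: [0.4859, -0.2268, 0.0716]
eef_rot: [-3.139, -0.001, 1.533]
contact_force: [-0.1, -0.0, -1.2]
opening: 0.031
```

Run:
```python
from rig import manip
import cv2
o=manip.get_obs();print(o["time_s"],o["ee_pos"],o["eef_rot"],o["contact_force"],o["opening"])
b=manip.camera("wrist")["pixels"];s=manip.camera("side")["pixels"];t=manip.camera("top")["pixels"]
for n,i in zip("bst",(b,s,t)):cv2.imwrite(f"pics/raw7{n}.png",i)
A=cv2.resize(b[90:290,110:390],(560,400),interpolation=cv2.INTER_CUBIC)
cv2.imwrite("pics/w7.png",cv2.resize(b[60:300,90:410],(800,600),interpolation=cv2.INTER_CUBIC))
```

```text
17.7167 [ 0.48591098 -0.22684816  0.07155579] [-3.13895456e+00 -1.09796899e-03  1.53273658e+00] [-0.10115254 -0.04671511 -1.16548629] 0.030975697692625148
```

View pics/w7.png

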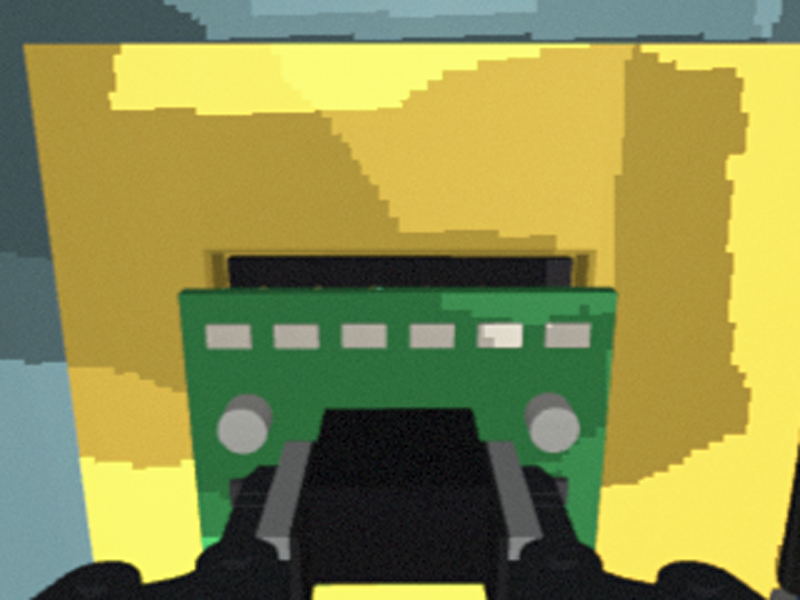

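The board hangs over the recess. Its far edge runs (180,290) to (616,290), and the mouth's far edge behind it runs (207,251) to (595,251). I'll compare the two.

Run:
```python
from h import *
P=([.48591,-.22685,.07156],[-3.13895,-.0011,1.53274])
f=lambda p,z:wr(((p[0]+.5)/2.5-.5+90,(p[1]+.5)/2.5-.5+60),z,*P,s=1)[:2]
def rep(n,A,B,off,z):
    a,b=f(A,z),f(B,z);d=b-a;yaw=np.arctan2(d[1],d[0]);m=(a+b)/2
    print(n,"len",np.hypot(*d).round(4),"yaw",yaw.round(4),"centre",(m+off*np.array([np.sin(yaw),-np.cos(yaw)])).round(4))
rep("board top",(180,291),(616,291),.035,.0937)
rep("board lower",(181,295),(615,295),.035,.0887)
rep("mouth",(207,251),(595,251),.038,.06)
rep("floor",(229,258),(571,258),.0365,.053)
rep("plate",(24,44),(745,44),.085,.06)
```

```text
board top len 0.0895 yaw -0.0368 centre [ 0.4852 -0.227 ]
board lower len 0.0921 yaw -0.0368 centre [ 0.4851 -0.2292]
mouth len 0.0954 yaw -0.037 centre [ 0.4857 -0.2288]
floor len 0.0875 yaw -0.0369 centre [ 0.4854 -0.2306]
plate len 0.164 yaw -0.0376 centre [ 0.4819 -0.2278]
```

Call:
{"method": "play_rows", "body": {
  "motion": [
    [-1,-0.14,0.03,1,0,0,0],
    [-1,0,0,1,0,0,0],
    [-1,0,0,0.5,0,0,0],
    [-1,0,0,0,0,0,0],
    [-1,0,0,0.2,0,0,0],
    [-1,0,0,0.2,0,0,0],
    [-1,0,0,0,0,0,0],
    [-1,0,0,0,0,0,0]
  ]
}}

```text
time_s: 18.53
ee_pos: [0.4867, -0.2289, 0.0435]
eef_rot: [3.142, 0.0, 1.532]
contact_force: [1.1, -0.2, -0.3]
opening: 0.0305
```

Call:
{"method": "play_rows", "body": {
  "motion": [
    [-1,0,0,0.2,0,0,0],
    [-1,0,0,0.1,0,0,0],
    [-1,0,0,0,0,0,0],
    [-1,0,0,0,0,0,0]
  ]
}}

```text
time_s: 18.87
ee_pos: [0.4867, -0.229, 0.0405]
eef_rot: [-3.142, 0.0, 1.532]
contact_force: [0.1, -0.0, -1.5]
opening: 0.0306
```

Call:
{"method": "play_rows", "body": {
  "motion": [
    [-1,0,0,0.2,0,0,0],
    [-1,0,0,0,0,0,0],
    [-1,0,0,0,0,0,0]
  ]
}}

```text
time_s: 19.12
ee_pos: [0.4866, -0.229, 0.0384]
eef_rot: [-3.141, -0.0, 1.532]
contact_force: [-0.5, 0.4, -1.5]
opening: 0.0308
```

Call:
{"method": "play_rows", "body": {
  "motion": [
    [-1,0,0,0.15,0,0,0],
    [-1,0,0,0.1,0,0,0],
    [-1,0,0,0,0,0,0],
    [-1,0,0,0,0,0,0]
  ]
}}

```text
time_s: 19.45
ee_pos: [0.4867, -0.229, 0.036]
eef_rot: [3.142, 0.0, 1.532]
contact_force: [-0.9, -0.8, 0.7]
opening: 0.0304
```

Call:
{"method": "play_rows", "body": {
  "motion": [
    [-1,0,0,0.1,0,0,0],
    [-1,0,0,0,0,0,0],
    [-1,0,0,0,0,0,0]
  ]
}}

```text
time_s: 19.7
ee_pos: [0.4867, -0.229, 0.0351]
eef_rot: [3.141, 0.0, 1.532]
contact_force: [-0.9, 0.1, 2.3]
opening: 0.0309
```

The board is inside the recess and on the spring bed, which carries about 4 N. Releasing and rising.

Call:
{"method": "play_rows", "body": {
  "motion": [
    [0,0,0,0,0,0,0],
    [0.2,0,0,0,0,0,0],
    [0.2,0,0,0,0,0,0],
    [0.2,0,0,0,0,0,0],
    [0.2,0,0,0,0,0,0],
    [0.2,0,0,-0.5,0,0,0],
    [0.2,0,0,-1.5,0,0,0],
    [0.2,0,0,-3,0,0,0],
    [0.2,0,0,-3.5,0,0,0],
    [0.2,0,0,-3.5,0,0,0],
    [0.2,0,0,-3.5,0,0,0],
    [0.2,0,0,-3,0,0,0],
    [0.2,-3,-3,0,0,0,0],
    [0.2,-3,-2,0,0,0,0],
    [0.2,0,0,0,0,0,0],
    [0.2,0,0,0,0,0,0],
    [0.2,0,0,0,0,0,0],
    [0.2,0,0,0,0,0,0]
  ]
}}

```text
time_s: 21.2
ee_pos: [0.4356, -0.2855, 0.2201]
eef_rot: [3.141, -0.0, 1.533]
contact_force: [0.1, 0.1, -0.2]
opening: 0.0518
```

Run:
```python
from rig import manip
import cv2
o=manip.get_obs();print(o["time_s"],o["ee_pos"].round(5),o["eef_rot"].round(5),o["contact_force"],o["opening"])
b=manip.camera("wrist")["pixels"];s=manip.camera("side")["pixels"]
cv2.imwrite("pics/raw8b.png",b);cv2.imwrite("pics/raw8s.png",s)
cv2.imwrite("pics/f8.png",cv2.hconcat([cv2.resize(s[160:310,150:350],(400,600),interpolation=cv2.INTER_CUBIC),cv2.resize(b[40:280,170:330],(400,600),interpolation=cv2.INTER_CUBIC)]))
```

```text
21.2 [ 0.4356  -0.28553  0.22009] [ 3.14123e+00 -4.30000e-04  1.53324e+00] [ 0.10170451  0.14643641 -0.17023306] 0.051801424792626276
```

View pics/f8.png

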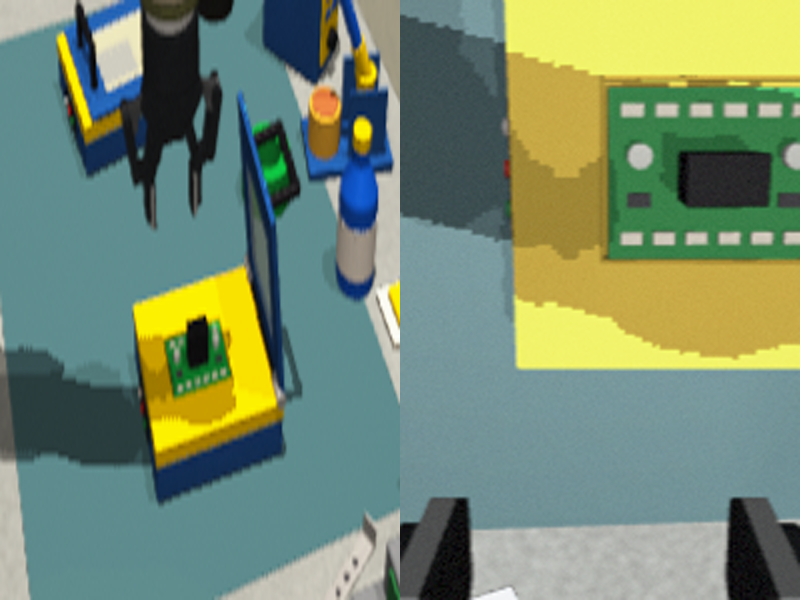

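The side view (left) shows the lid still up, the board in the recess at (197,360), and the other lid shut. The wrist view (right) shows the board flat and in line with the recess edges, from (606,82) to (606,258). Handing in.

Run:
```python
from rig import manip
print(manip.job_done(),manip.get_obs()["time_s"])
```

```text
the job is handed in; nothing more can be done
the job is handed in; nothing more can be done
```

The board is lying in the right-hand tester's recess, its lid is standing open on its own, and I handed the job in at about 21 s on the robot's clock. No verdict is reported back.

- **Lid test:** I lifted the right-hand lid by its bar. It dragged at a steady 6 N or so, and the stop came on at about 1.45 rad, with resistance climbing to about 11 N. After I let go it stayed up, still standing in the pictures taken about 1 s and 9 s later. I took that tester as the sound one and never touched the left-hand lid.
- **Board:** I gripped the black block, lowered the board gently until the spring bed carried about 4 N, and let go.
- **Last checks:** The final pictures show the board flat and square in the recess, the sound lid up and the other lid shut. The force reading was close to zero with the gripper clear. I saw nothing out of place near the testers, but I did not measure the other things on the bench.
- **Disagreements:**
    - The pictures put the fingertips 30 to 40 mm above the reported TCP, so the first grip closed above the bar. I allowed for this from then on.
    - The gripper opening read 1 to 2 mm too small on both held parts.
    - Partway up, the lift briefly pushed along the lid, towards its hinge, with about 30 N. I eased it off at once, before the lid reached its stop.

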